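Snap a tester's cover home in the spring-return press

TASK

The handheld tester in the blue carrier has its white cover sitting proud. Lay the tester cover-up in the nest of the green bench press, pushed in to the back stop, let go of it, and pull the press lever down to its stop so that the ram closes the cover fully. Then let the spring-loaded lever come back up slowly under your hand, never letting it snap back, and leave the closed tester in the nest; do not disturb the oil can, glue bottle or pliers.

Things in the scene. Friction and masses are not known exactly. Their poses are not given: they have to be found in the camera images.
- tester: handheld tester, 180 x 50 mm, 0.2 kg, lying cover-up: grey tub 22 mm tall, above it a white cover (178 x 47 x 12 mm) that stands up to 6 mm proud: height 40 mm before, 34 mm closed. Origin: centre of the tub's underside; x along the length, y across the width, z up. Either end may lead. Grasp across its width; under the press only its front end (pads 18 mm from it) leaves room for a hand.
- tester_cover (a joint): travel of the white cover into the tub, m: 0 to 0.0015 at the start (proud), 0.006 fully closed. Stiff fit: it takes about 40 N on the cover to push it in, it stays where it is pushed.
- carrier: blue carrier, will not move, 204 x 72 x 40 mm; the tester lies in its 186 x 56 mm pocket on a 6 mm floor. The 8 mm walls reach 40 mm high and have a 78 mm finger gap at mid-length on both long sides, so there the tester can be taken only by its middle. Origin: centre of its underside; x along the length. The desk between it and the beige scale (y 0.07 to 0.21) is free to set it down.
- press: green bench press fixed to the desk, 270 mm tall. Origin: on the ram's axis at desk level; x from the open front to the column at the back, y to the lever's side, z up. The head covers x -0.021 to 0.147, y +-0.032 from z = 0.140 up; the pressure foot (42 x 36 mm) hangs at rest with its face at z = 0.0835. Press foot and anvil begin at x = -0.055; before that the desk is open.
- nest (a point): centre of the nest's flat floor, 30 mm above the desk on the ram's axis, axes as the press. Two rails 12 mm high, 54 mm apart inside, from x = -0.027 to 0.093, with flared ends from x = -0.045; back stop face at x = 0.092. A tester pushed to the stop has its origin 2 mm past this point, its front end 45 mm out of the flares. Foot up: 13.5 mm of room over a proud cover.
- press_lever (a joint): lever angle, rad: 0 up (rest, on its stop), 0.90 fully down (stop). The ram goes down 22 mm per rad, meets a fully proud cover at about 0.61 and has it closed at the stop. A return spring lifts it: about 3 N at the ball near the top, 8 N at the bottom, 5 N more while the cover goes in. Let go low down it flies up at over 3 rad/s; let go within 0.1 rad of the top it only drifts home.
- lever_ball (a point): centre of the black ball, 36 mm in diameter, at the end of the lever; can be pinched from above across the press's y and carried round the arc, or pushed down and backed off from above.
- lever_hinge (a point): point on the lever's hinge axis (along the press's y) in the plane of the ball's arc; the ball's radius is 175 mm. At lever 0 the ball stands 55 degrees above the level, toward the press's front (-x); at angle q it stands 55 degrees minus q.
- oil_can: grey oil can with a long curved spout, 70 x 111 x 158 mm, bystander; origin at the centre of its underside
- glue_bottle: white glue bottle with a red nozzle, 52 x 50 x 151 mm, bystander; origin at the centre of its underside
- pliers_red: pliers with red grips lying flat, 64 x 183 x 14 mm, bystander; origin at the centre of the underside, y along the length

How it is judged:
By the outcome, as a careful person would: the job done as asked, in the order asked, and still so for the second after the job is handed in, with the robot touching nothing.
It also fails if it takes over 67 s, if anything falls off the work surface, if the arm or the gripper's body presses on something with over 40 N, if the wrist force passes 120 N, or if a joint passes its speed limit or range.

ROBOT

A 6-joint arm with a two-finger parallel gripper is mounted at the origin on a cart in front of the work surface, level with it; the furniture and walls round the work are solid. World frame = base frame: x ahead of the robot, y to its left, z up, the work surface at z = 0. Lengths are in m, angles in rad, forces in N, time in s.
With the tool pointing down it reaches from about 0.225 to 0.875 m from the base axis. Payload 3.4 kg.
Tool frame: the origin (TCP) lies on the centre line of the jaws, within the pads' length; the fingertips stand 17 mm ahead of it and the grasp point (between the pads) lies 2 mm behind it; z points along the fingers, y is the line along which they close (so a half turn about z gives the same grasp; the last joint's range is limited). The gripper opens to 85 mm and grips with 20 to 120 N. Pads are 22 mm wide; open, the fingers measure 114 mm over their backs; the gripper's body (76 mm by 85 mm) begins 54 mm behind the grasp point. The pads swing forward as they close: fully open they stand 13 mm farther back than shut.
Start: joints at [-1.303, 0.276, 1.505, -0, 1.361, -0.121], TCP at [0.218, -0.532, 0.248] pointing down, gripper open.
Joint ranges: [-2.89, 2.89], [-0.75, 2.08], [0.22, 2.7], [-1.18, 4.32], [0.11, 2.71], [-2.7, 2.7]. Speed limits (rad/s): [2.57, 2.57, 3.14, 3.14, 3.14, 3.14].

INTERFACE

Orientations are given as a unit quaternion [w, x, y, z].
In Python, from rig import manip gives the robot as it stands.
- The arm moves only by the tool move_arm, never from a script. Its argument "steps" is one flat list of numbers, 7 for each row, row after row: the turn, a rotation vector about the world's x, y, z normalised to -1 to 1, where 1 is 360 degrees, then the shift along the world's x, y, z normalised to -1 to 1, where 1 is 1 m, then the opening, from -1 (shut) to 1 (fully open). A call has exactly 10 rows; each row is the pose to reach, as a shift and turn from the pose commanded when the call began, turning the shorter way round; what a row does not reach only later rows make up. A row lasts 1/10 s, in which the tool goes at most 50 mm and 8.59 degrees, less where a joint would pass 70% of its speed; a pose out of reach is approached as far as the arm can. A call with a number of a shift or a turn outside -1 to 1 is refused whole. A call with a gripper value outside its range is refused whole. The fingers move at their own pace and stop on an object; "squeeze" is the grip in N (left out, the last holds). Time passes only in rows, so rows that repeat a pose let the fingers close, or fill a call up. It gives the time, the measured TCP pose, the force, the opening and the grip force at its end, in the units of the state.
- manip.get_state(): the state, without advancing time (a new reading comes with each control period).
- manip.get_image(name): name is "scene" or "top" or "wrist"; returns a dict with "pixels" (400x640x3 uint8, blue, green, red), "fx", "fy", "cx", "cy" (pixels), "R" (3x3) and "t" (3): a world point X has camera coordinates R X + t. Camera axes: x right, y down, z forward; pixel columns grow to the right and rows downward; lengths in m; the calibration is good to about 2 mm. A picture is of the moment at which its call begins. There is no depth.
- manip.sign_off(): hands the job in; it is judged then, once.
The state is a dict: "clock": time; "qpos": joint angles; "qd": joint speeds; "effort": joint torques, N m; "position": TCP position; "ee_rot": TCP orientation; "contact_force": force on the tool from outside, world axes, zero at the start; "moment": the same for the moment, N m; "width": finger opening in m; "gripper_force": force on a finger pad.
Only numpy, scipy, OpenCV 4.12 (cv2) and the standard library are available. Lean on these libraries where they do the work, as an engineer would, in place of code of your own. Each camera call takes 0.05 s, during which the arm holds its last target. There are 200 camera calls.

## Working session

There is one attempt and no reset: what is moved stays moved. The work goes in short steps, Python scripts to look and compute and a tool call to move; the robot and the scene stay as the last step left them, time stands still between calls to the robot, and variables do not carry over. Pictures are saved under pics/ and viewed, at most 10 in all, crops included, and the job is handed in when it is done.

Besides the shell and the picture viewer there is one more tool, called after "Emit:" as name(argument=value, ...) on one line, values as JSON. move_arm: Moves the arm, as the interface text tells. Scaled input: -1 to 1 covers 1 m each way for a shift and 360 degrees each way for a turn. Its arguments: {"type":"object","properties":{"steps":{"type":"array"},"squeeze":{"type":"number"}},"required":["steps"]}

```bash
ls; mkdir -p pics; cat > h.py <<'E'
import numpy as np, cv2
from rig import manip
def grab(n,f=None):
    im=manip.get_image(n); p=np.array(im["pixels"],np.uint8); im["pixels"]=p
    if f: cv2.imwrite("pics/"+f,p)
    im["R"]=np.array(im["R"]);im["t"]=np.array(im["t"]);return im
def ray(im,u,v):
    d=im["R"].T@np.array([(u-im["cx"])/im["fx"],(v-im["cy"])/im["fy"],1]); return -im["R"].T@im["t"],d
def onz(im,u,v,z):
    o,d=ray(im,u,v); return o+d*(z-o[2])/d[2]
def proj(im,X):
    c=im["R"]@np.array(X)+im["t"]; return np.array([im["fx"]*c[0]/c[2]+im["cx"],im["fy"]*c[1]/c[2]+im["cy"]])
E
python3 - <<'E'
from h import *
a=grab("top","top1.png");b=grab("scene","scene1.png")
np.savez("v1.npz",**{k+n:np.array(v) for n,i in(("t",a),("s",b)) for k,v in i.items()})
for i in(a,b): print(i["fx"],-i["R"].T@i["t"],i["R"].round(3).tolist())
print(manip.get_state())
E
```

```text
pics
512.0317691783105 [0.21397961 0.0359491  1.68163   ] [[-0.109, -0.994, -0.004], [-0.97, 0.108, -0.216], [0.215, -0.02, -0.976]]
372.1094067711961 [0.20768214 0.74925447 0.71801818] [[-0.892, -0.451, 0.025], [-0.271, 0.491, -0.828], [0.361, -0.746, -0.56]]
{'clock': 0.1, 'qpos': array([-1.30300419e+00,  2.76547105e-01,  1.50602731e+00,  4.19483627e-05,
        1.36071718e+00, -1.21010265e-01]), 'qd': array([ 1.11555874e-03, -8.78183233e-04, -2.34180109e-03, -2.81351393e-04,
        3.83228474e-05, -8.70318961e-04]), 'effort': array([-1.79117505e-04, -4.17703521e+01, -2.46405959e+01, -3.82674043e-04,
        5.75309474e-03, -1.38469059e-05]), 'position': array([ 0.21785278, -0.53164076,  0.24750916]), 'ee_rot': array([-8.48686471e-04,  9.81164015e-01,  1.93174671e-01, -4.18332773e-05]), 'contact_force': array([-0.18745045, -0.46687343,  0.67251787]), 'moment': array([ 0.02381536,  0.01941937, -0.01311476]), 'gripper_force': 0.0, 'width': 0.08551467993550009}
```

View pics/top1.png

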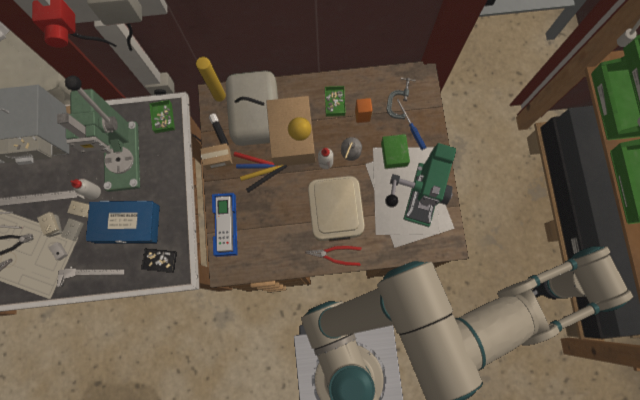

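View pics/scene1.png

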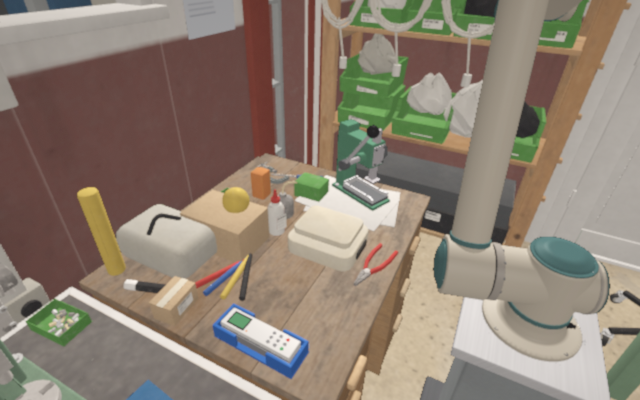

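The top view shows the blue carrier at about (225,224) and the green press at about (430,185), front toward the robot, with the lever ball at (391,200). The scene view shows the ball at (373,131), the nest near (362,190) and the carrier at (260,338). I'll zoom in on both.

```bash
python3 - <<'E'
from h import *
d=np.load("v1.npz")
A={k:d[k+"t"] for k in("pixels","fx","fy","cx","cy","R","t")};B={k:d[k+"s"] for k in A}
p=A["pixels"];hsv=cv2.cvtColor(p,cv2.COLOR_BGR2HSV)
m=cv2.inRange(hsv,(100,120,60),(125,255,255));m[:, :205]=0;m[:,245:]=0;m[:180]=0
ys,xs=np.nonzero(m);P=np.array([onz(A,x,y,.04)[:2] for x,y in zip(xs,ys)],np.float32)
print("carrier",cv2.minAreaRect(P))
m=cv2.inRange(hsv,(65,70,30),(95,255,200));m[:,:400]=0;m[:,465:]=0;m[:135]=0;m[230:]=0
ys,xs=np.nonzero(m);print(xs.min(),xs.max(),ys.min(),ys.max())
c1=cv2.resize(p[135:250,350:470],None,fx=4.5,fy=4.5,interpolation=cv2.INTER_CUBIC)[:, :400]
c1=cv2.resize(p[135:240,375:465],None,fx=4.4,fy=4.4,interpolation=cv2.INTER_CUBIC)
c2=cv2.resize(B["pixels"][115:220,315:405],None,fx=4.4,fy=4.4,interpolation=cv2.INTER_CUBIC)
cv2.imwrite("pics/crop1.png",np.hstack([c1,c2]));print(c1.shape)
E
```

```text
carrier ((0.5250338912010193, 0.34642720222473145), (0.0763683095574379, 0.20284758508205414), 87.78456115722656)
405 455 144 225
(462, 396, 3)
```

View pics/crop1.png

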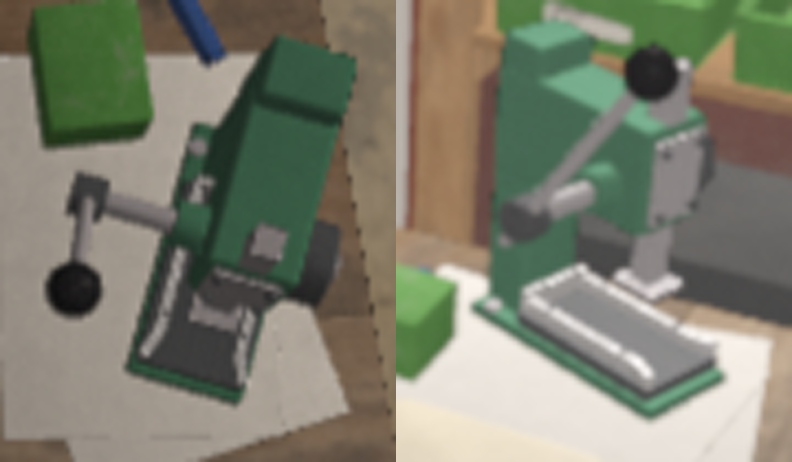

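Left half (top crop): ball at (74,287), base front corners at (127,370) and (240,402), rail fronts at (145,355) and (243,385). Right half (scene crop): ball at (256,72), base front-left corner at (256,417) and front-right at (329,375).

```bash
python3 - <<'E'
from h import *
d=np.load("v1.npz")
A={k:d[k+"t"] for k in("pixels","fx","fy","cx","cy","R","t")};B={k:d[k+"s"] for k in A}
def tri(a,b):
    (o1,d1),(o2,d2)=ray(A,*a),ray(B,*b)
    s=np.linalg.lstsq(np.c_[d1,-d2],o2-o1,rcond=None)[0]
    p,q=o1+s[0]*d1,o2+s[1]*d2; return ((p+q)/2).round(4),round(np.linalg.norm(p-q),4)
T=lambda x,y:(375+x/4.4,135+y/4.4); S=lambda x,y:(315+x/4.4,115+y/4.4)
print("ball",tri(T(74,287),S(256,72)))
print("baseFL",tri(T(127,370),S(256,417)),"FR",tri(T(240,402),S(329,375)))
print("railL front",tri(T(147,355),S(252,383)), "elbow",tri(T(88,195),S(127,218)))
for n,t in dict(FL=(127,370),FR=(240,402),BL=(197,125)).items(): print(n,onz(A,*T(*t),.012).round(4))
for n,t in dict(FL=(256,417),FR=(329,375),BL=(79,307)).items(): print(n,onz(B,*S(*t),.006).round(4))
for n,t in dict(hTBL=(282,37),hTBR=(357,57),hTFL=(265,70),hTFR=(345,95)).items(): print(n,onz(A,*T(*t),.27).round(4))
E
```

```text
ball (array([ 0.4877, -0.1652,  0.3131]), np.float64(0.0))
baseFL (array([ 0.4804, -0.2412,  0.0074]), np.float64(0.0013)) FR (array([ 0.4478, -0.3217,  0.0084]), np.float64(0.0007))
railL front (array([ 0.4886, -0.254 ,  0.0275]), np.float64(0.0023)) elbow (array([ 0.5808, -0.2051,  0.1673]), np.float64(0.0009))
FL [ 0.4803 -0.2404  0.012 ]
FR [ 0.4469 -0.321   0.012 ]
BL [ 0.6638 -0.3209  0.012 ]
FL [ 0.4802 -0.2432  0.006 ]
FR [ 0.4489 -0.3253  0.006 ]
BL [ 0.6641 -0.3224  0.006 ]
hTBL [ 0.6476 -0.3301  0.27  ]
hTBR [ 0.6286 -0.3767  0.27  ]
hTFL [ 0.6264 -0.3155  0.27  ]
hTFR [ 0.6038 -0.3647  0.27  ]
```

Press yaw is about -23° and its origin about (0.515,-0.303). The elbow-to-ball vector matches 175 mm at 55°. The carrier is at (0.525,0.346), yaw about -2°. I'll move above the carrier.

Emit:
move_arm(steps=[0,0,-0.003,0.015,0.044,0.003,1,0,0,-0.006,0.03,0.088,0.006,1,0,0,-0.01,0.045,0.132,0.01,1,0,0,-0.013,0.06,0.176,0.015,1,0,0,-0.017,0.075,0.22,0.02,1,0,0,-0.02,0.09,0.264,0.02,1,0,0,-0.023,0.105,0.308,0.02,1,0,0,-0.027,0.12,0.352,0.02,1,0,0,-0.03,0.135,0.396,0.02,1,0,0,-0.034,0.15,0.44,0.02,1])

```text
clock: 1.1
position: [0.3679, -0.0902, 0.2682]
ee_rot: [0.0, 0.996, 0.087, 0.0]
contact_force: [1.3, -0.0, 0.3]
width: 0.0857
gripper_force: 0.0
```

Emit:
move_arm(steps=[0,0,-0.003,0.015,0.044,0,1,0,0,-0.006,0.03,0.088,0,1,0,0,-0.01,0.045,0.132,0,1,0,0,-0.013,0.06,0.176,0,1,0,0,-0.017,0.075,0.22,0,1,0,0,-0.02,0.09,0.264,0,1,0,0,-0.023,0.105,0.308,0,1,0,0,-0.027,0.12,0.352,0,1,0,0,-0.03,0.135,0.396,0,1,0,0,-0.034,0.15,0.44,0,1])

```text
clock: 2.1
position: [0.518, 0.3498, 0.2677]
ee_rot: [0.0, 1.0, -0.019, -0.0]
contact_force: [1.5, 0.3, 0.8]
width: 0.0855
gripper_force: 0.0
```

```bash
python3 - <<'E'
from h import *
s=manip.get_state();print(s["clock"],s["position"],s["ee_rot"],s["qpos"])
a=grab("wrist","w1.png");np.savez("w1.npz",**a);print(a["fx"],-a["R"].T@a["t"],a["R"].round(2).tolist())
p=a["pixels"];hsv=cv2.cvtColor(p,cv2.COLOR_BGR2HSV)
m=cv2.inRange(hsv,(100,150,60),(125,255,255))
n,l,st,c=cv2.connectedComponentsWithStats(m);i=1+st[1:,4].argmax();print(st[i])
ys,xs=np.nonzero(l>0) if 0 else np.nonzero(m)
P=np.array([onz(a,x,y,.04)[:2] for x,y in zip(xs,ys)],np.float32);print(cv2.minAreaRect(P))
E
```

```text
2.1 [0.51800052 0.34975109 0.267747  ] [ 4.24795679e-04  9.99810692e-01 -1.94493991e-02 -3.46821006e-04] [ 4.82847185e-01  3.43087877e-01  1.35789218e+00 -4.14151105e-04
  1.44162960e+00  2.09259832e+00]
335.3408292237494 [0.59013559 0.34585344 0.39334569] [[-0.04, -1.0, -0.0], [-0.96, 0.04, 0.28], [-0.28, 0.01, -0.96]]
[    0    85   125   148 12749]
((0.5353172421455383, 0.5090299844741821), (0.3918805718421936, 0.19914013147354126), 87.737548828125)
```

View pics/w1.png

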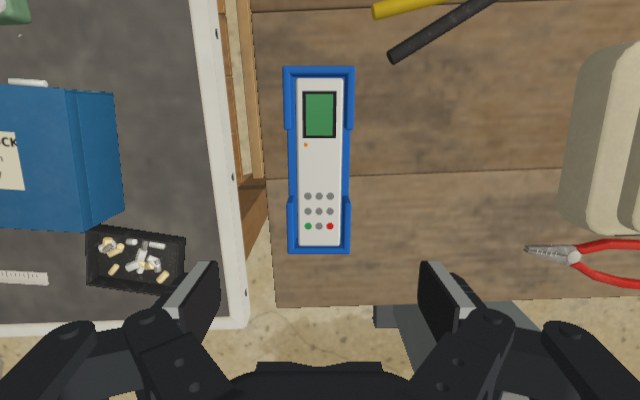

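The wrist view shows the carrier at (283-354, 66-253) with the white cover at (296-344, 78-247), and the desk to its right is clear. The pliers' nose is at (527,248). I'll measure the cover and carrier, and the pliers to keep clear of them.

```bash
python3 - <<'E'
from h import *
a=dict(np.load("w1.npz"));p=a["pixels"];hsv=cv2.cvtColor(p,cv2.COLOR_BGR2HSV)
def rect(m,z):
    c=max(cv2.findContours(m,cv2.RETR_EXTERNAL,cv2.CHAIN_APPROX_NONE)[0],key=cv2.contourArea)[:,0]
    P=np.array([onz(a,x,y,z)[:2] for x,y in c],np.float32);return cv2.minAreaRect(P)
m=cv2.inRange(hsv,(100,150,60),(125,255,255));m[:,:270]=0;m[:,365:]=0;m[270:]=0;print("carrier",rect(m,.04))
w=cv2.inRange(hsv,(0,0,150),(180,60,255));w[:,:290]=0;w[:,352:]=0;w[270:]=0;w[:70]=0;print("cover",rect(w,.045))
for n,uv in dict(plier=(527,248),marker=(390,60),scale=(562,200)).items(): print(n,onz(a,*uv,.01).round(3))
E
```

```text
carrier ((0.5289828181266785, 0.3486030399799347), (0.07079242169857025, 0.19914333522319794), 87.74691009521484)
cover ((0.5292453765869141, 0.3474111557006836), (0.04562128335237503, 0.17580275237560272), 87.59040069580078)
plier [0.412 0.095 0.01 ]
marker [0.635 0.269 0.01 ]
scale [0.473 0.062 0.01 ]
```

Emit:
move_arm(steps=[0,0,0,0.006,-0.001,-0.045,1,0,0,0,0.011,-0.002,-0.09,1,0,0,0,0.011,-0.002,-0.135,1,0,0,0,0.011,-0.002,-0.17,1,0,0,0,0.011,-0.002,-0.2,1,0,0,0,0.011,-0.002,-0.225,1,0,0,0,0.011,-0.002,-0.241,1,0,0,0,0.011,-0.002,-0.241,1,0,0,0,0.011,-0.002,-0.241,-0.5,0,0,0,0.011,-0.002,-0.241,-1], squeeze=60)

```text
clock: 3.15
position: [0.5298, 0.3462, 0.0285]
ee_rot: [-0.0, 1.0, -0.019, 0.001]
contact_force: [0.9, 0.2, 0.7]
width: 0.0591
gripper_force: 0.0
```

Emit:
move_arm(steps=[0,0,0,0,0,0,-1,0,0,0,0,0,0,-1,0,0,0,0,0,0,-1,0,0,0,0,0,0,-1,0,0,0,0,0,0,-1,0,0,0,0,0,0.004,-1,0,0,0,0,0,0.01,-1,0,0,0,0,0,0.02,-1,0,0,0,0,0,0.03,-1,0,0,0,0,0,0.04,-1])

```text
clock: 4.15
position: [0.5288, 0.3456, 0.0682]
ee_rot: [0.0, 1.0, -0.019, -0.0]
contact_force: [0.3, -0.1, -2.2]
width: 0.0482
gripper_force: 64.5
```

Gripped (48 mm, carrying about 2 N). I'll move it to the free desk, turning to the press yaw.

Emit:
move_arm(steps=[0,0,0,0,0,0.03,-1,0,0,-0.01,-0.004,-0.03,0.045,-1,0,0,-0.02,-0.01,-0.065,0.045,-1,0,0,-0.03,-0.015,-0.1,0.045,-1,0,0,-0.04,-0.022,-0.14,0.04,-1,0,0,-0.05,-0.029,-0.181,0.02,-1,0,0,-0.058,-0.029,-0.181,-0.01,-1,0,0,-0.058,-0.029,-0.181,-0.03,-1,0,0,-0.058,-0.029,-0.181,-0.04,-1,0,0,-0.058,-0.029,-0.181,-0.045,-1])

```text
clock: 5.15
position: [0.499, 0.1639, 0.0231]
ee_rot: [0.001, 0.98, -0.2, -0.001]
contact_force: [-11.7, -6.1, 44.0]
width: 0.0484
gripper_force: 69.7
```

Emit:
move_arm(steps=[0,0,0,0,0,0,-1,0,0,0,0,0,0,0,0,0,0,0,0,0,1,0,0,0,0,0,0,1,0,0,0,0,0,0,1,0,0,0,0,0,0.03,1,0,0,0,-0.02,0.01,0.07,1,0,0,0,-0.06,0.025,0.11,1,0,0,0,-0.09,0.035,0.14,1,0,0,0,-0.1,0.04,0.16,1])

```text
clock: 6.15
position: [0.397, 0.2054, 0.1846]
ee_rot: [-0.0, 0.98, -0.199, 0.0]
contact_force: [0.7, 0.1, -0.4]
width: 0.0853
gripper_force: 0.0
```

```bash
cat >> h.py <<'E'
def rect(a,m,z):
    c=max(cv2.findContours(m,cv2.RETR_EXTERNAL,cv2.CHAIN_APPROX_NONE)[0],key=cv2.contourArea)[:,0]
    return cv2.minAreaRect(np.array([onz(a,x,y,z)[:2] for x,y in c],np.float32))
E
python3 - <<'E'
from h import *
s=manip.get_state();print(s["clock"],s["position"],s["ee_rot"],s["contact_force"])
a=grab("wrist","w2.png");np.savez("w2.npz",**a);p=a["pixels"]
hsv=cv2.cvtColor(p,cv2.COLOR_BGR2HSV);w=cv2.inRange(hsv,(0,0,170),(180,45,255))
m=np.zeros_like(w);u=proj(a,[.5,.165,.04]).astype(int);print(u);m=w.copy();m[:,:u[0]-90]=0;m[:,u[0]+90:]=0;m[320:]=0
print(rect(a,m,.039))
E
```

```text
6.15 [0.39701924 0.20544316 0.18457618] [-3.53276736e-04  9.79902533e-01 -1.99476568e-01  9.23161071e-07] [ 0.74704346  0.05683447 -0.37602323]
[313  53]
((0.4755188226699829, 0.17424063384532928), (0.04430475831031799, 0.12286877632141113), 66.84130096435547)
```

View pics/w2.png

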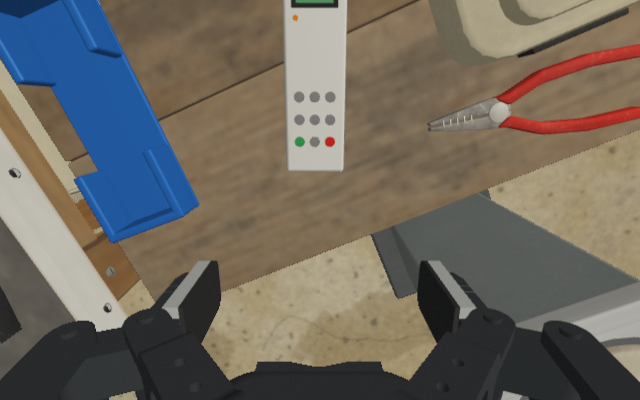

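The tester lies clear, with its near end at (316,170), which puts it at (0.418,0.199). I'll regrasp 18 mm from that end.

Emit:
move_arm(steps=[0,0,0,0.02,-0.007,-0.02,1,0,0,0,0.038,-0.014,-0.06,1,0,0,0,0.038,-0.014,-0.1,1,0,0,0,0.038,-0.014,-0.135,1,0,0,0,0.038,-0.014,-0.155,1,0,0,0,0.038,-0.014,-0.162,1,0,0,0,0.038,-0.014,-0.162,1,0,0,0,0.038,-0.014,-0.162,0,0,0,0,0.038,-0.014,-0.162,-1,0,0,0,0.038,-0.014,-0.162,-1], squeeze=100)

```text
clock: 7.2
position: [0.439, 0.1913, 0.0222]
ee_rot: [-0.001, 0.98, -0.2, 0.001]
contact_force: [-1.8, -0.8, 3.4]
width: 0.0475
gripper_force: 102.6
```

Emit:
move_arm(steps=[0,0,0,0,0,0,-1,0,0,0,0,0,0,-1,0,0,0,0,0,0,-1,0,0,0,0,0,0,-1,0,0,0,0,0,0.002,-1,0,0,0,0,0,0.01,-1,0,0,0,0,0,0.03,-1,0,0,0,0,0,0.06,-1,0,0,0,0,0,0.1,-1,0,0,0,0,0,0.15,-1])

```text
clock: 8.2
position: [0.436, 0.1904, 0.1708]
ee_rot: [0.001, 0.98, -0.2, -0.002]
contact_force: [1.4, 0.4, -3.6]
width: 0.0474
gripper_force: 103.3
```

```bash
python3 - <<'E'
from h import *
s=manip.get_state();print(s["clock"],s["position"],s["ee_rot"],s["contact_force"],s["moment"],s["qpos"])
a=grab("wrist","w3.png");b=grab("top");grab("scene","s3.png")
np.savez("w3.npz",**a);np.savez("t3.npz",**b)
E
```

```text
8.2 [0.43603642 0.19039973 0.17075781] [ 0.00099432  0.97976856 -0.20012062 -0.00207867] [ 1.40206365  0.35172111 -3.58969365] [ 0.11309512  0.027924   -0.027386  ] [2.65251643e-01 1.90061226e-01 1.82891044e+00 1.04891597e-04
 1.12722851e+00 2.23896589e+00]
```

View pics/s3.png

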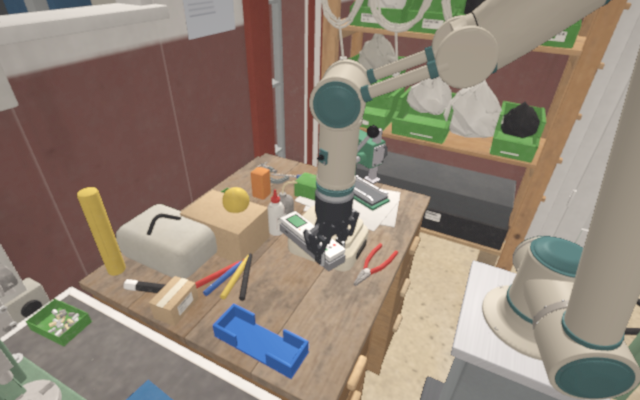

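Tester is held by its near end, roughly level, at (290-345, 215-265). The wrist camera would face the press head, so I'll check whether it has a body.

```bash
python3 - <<'E'
from h import *
a=dict(np.load("w3.npz"));d=np.load("v1.npz");B={k:d[k+"s"] for k in("fx","fy","cx","cy","R","t")}
c=-a["R"].T@a["t"];print(c);u=proj(B,c);print(u)
p=cv2.imread("pics/s3.png");u=u.astype(int)
x0,y0=270,150
q=cv2.resize(p[y0:y0+125,x0:x0+110],None,fx=4.4,fy=4.4,interpolation=cv2.INTER_CUBIC)
cv2.circle(q,((u-[x0,y0])*4.4).astype(int).tolist(),6,(0,0,255),1)
w=cv2.resize(a["pixels"],None,fx=.48,fy=.48)
o=np.zeros((550,800,3),np.uint8);o[:,:484]=q[:550];o[:w.shape[0],490:490+w.shape[1]]=w[:,:310];cv2.imwrite("pics/c3.png",o)
E
```

```text
[0.50297998 0.16140136 0.2961545 ]
[312.8024088  192.02284954]
```

View pics/c3.png

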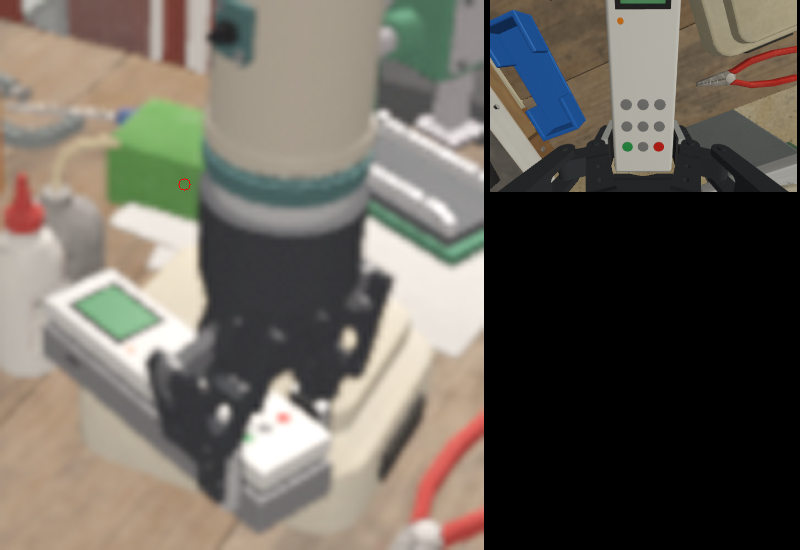

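The camera has no body, and the tester sits level in the grip (red circle marks the empty camera spot). Moving to a stage in front of the press.

Emit:
move_arm(steps=[0,0,0,-0.014,-0.04,0,-1,0,0,0,-0.028,-0.08,0,-1,0,0,0,-0.043,-0.12,0,-1,0,0,0,-0.057,-0.16,0,-1,0,0,0,-0.071,-0.2,0,-1,0,0,0,-0.085,-0.24,0,-1,0,0,0,-0.1,-0.28,0,-1,0,0,0,-0.114,-0.32,0,-1,0,0,0,-0.128,-0.36,0,-1,0,0,0,-0.142,-0.399,0,-1])

```text
clock: 9.35
position: [0.2939, -0.2085, 0.1691]
ee_rot: [-0.001, 0.98, -0.2, -0.001]
contact_force: [1.1, 0.5, -2.6]
width: 0.0473
gripper_force: 103.8
```

```bash
python3 - <<'E'
from h import *
s=manip.get_state();print(s["clock"],s["position"],s["ee_rot"],s["contact_force"])
a=grab("wrist");np.savez("w4.npz",**a)
print(-a["R"].T@a["t"])
X=np.array([.92,-.391]);Y=np.array([.391,.92]);O=np.array([.5146,-.303])
for l,x,y,z in(("ol",0,0,.03),("fl",-.045,.027,.042),("fr",-.045,-.027,.042),("bl",.092,.027,.042)):
    print(l,proj(a,[*(O+x*X+y*Y),z]))
cv2.imwrite("pics/w4.png",cv2.resize(a["pixels"][0:300,100:540],None,fx=1.8,fy=1.8,interpolation=cv2.INTER_CUBIC))
E
```

```text
9.35 [ 0.29387894 -0.20848906  0.16906251] [-8.81826409e-04  9.79742560e-01 -2.00254622e-01 -1.35091912e-03] [ 1.12847462  0.53608642 -2.59433894]
[ 0.36053252 -0.23793835  0.29450823]
ol [ 318.40750623 -177.64522533]
fl [ 274.90731784 -100.00066865]
fr [ 362.13637935 -100.31421609]
bl [ 264.33144906 -431.0399155 ]
```

View pics/w4.png

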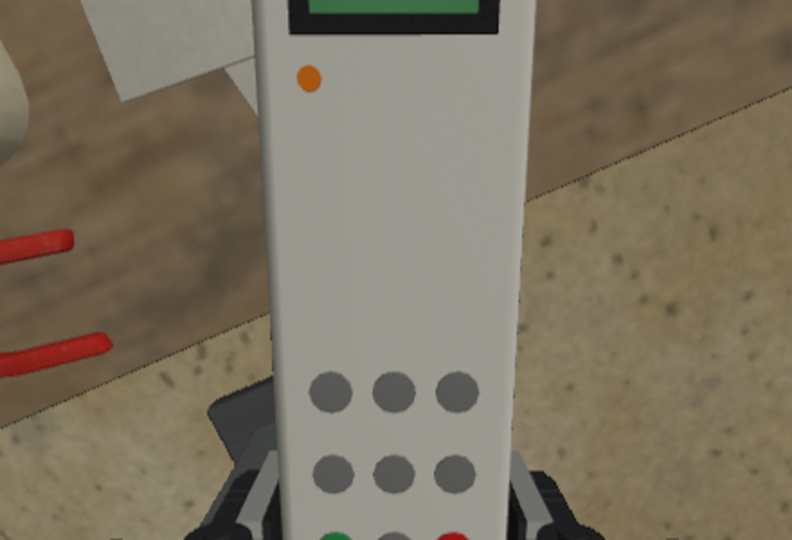

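The press is out of view behind the held tester. I'll step sideways and up so the wrist camera sees the nest front beside it.

Emit:
move_arm(steps=[0,0,0,0,-0.02,0.02,-1,0,0,0,0,-0.05,0.045,-1,0,0,0,0,-0.08,0.07,-1,0,0,0,0,-0.11,0.095,-1,0,0,0,0,-0.14,0.12,-1,0,0,0,0.002,-0.165,0.14,-1,0,0,0,0.002,-0.176,0.151,-1,0,0,0,0.002,-0.176,0.151,-1,0,0,0,0.002,-0.176,0.151,-1,0,0,0,0.002,-0.176,0.151,-1])

```text
clock: 10.4
position: [0.2975, -0.3822, 0.3196]
ee_rot: [-0.002, 0.98, -0.2, -0.001]
contact_force: [-0.5, -0.4, -1.7]
width: 0.0473
gripper_force: 104.2
```

```bash
python3 - <<'E'
from h import *
s=manip.get_state();print(s["clock"],s["position"],s["ee_rot"])
a=grab("wrist");np.savez("w5.npz",**a)
X=np.array([.92,-.391]);Y=np.array([.391,.92]);O=np.array([.5146,-.303])
for l,x,y,z in(("o",0,0,.03),("fl",-.045,.027,.042),("fr",-.045,-.027,.042),("bfl",-.055,.043,.01),("bfr",-.055,-.043,.01)):
    print(l,proj(a,[*(O+x*X+y*Y),z]).round(1))
q=a["pixels"][:240,100:360]
cv2.imwrite("pics/w5.png",cv2.resize(q,None,fx=2.5,fy=2.5,interpolation=cv2.INTER_CUBIC))
E
```

```text
10.4 [ 0.29748067 -0.38224824  0.31960064] [-0.00161875  0.97983825 -0.19978132 -0.00134634]
o [176.3  15.6]
fl [152.6  58.1]
fr [201.1  58. ]
bfl [153.2  70.7]
bfr [224.1  70.6]
```

View pics/w5.png

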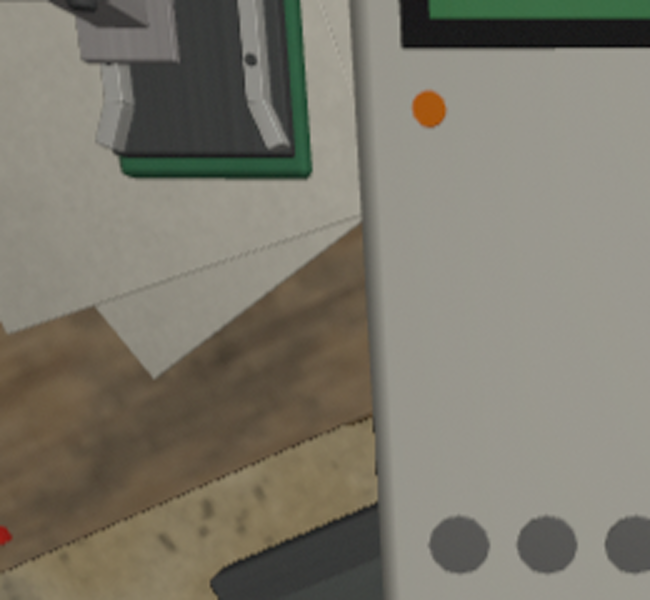

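Crop shows the nest front: anvil front corners at (124,153) and (294,155), base corners at (122,175) and (310,177), right rail's inner top edge (240,20)-(248,98), left rail's inner foot at (132,102). Converting these to the press frame.

```bash
python3 - <<'E'
from h import *
a=dict(np.load("w5.npz"))
X=np.array([.9205,-.3907]);Y=np.array([.3907,.9205]);O=np.array([.5146,-.303])
def f(n,u,v,z):
    p=onz(a,100+u/2.5,v/2.5,z)[:2];print(n,p.round(4),"press",(p-O)@X.round(4),(p-O)@Y)
f("anvFL",124,153,.03);f("anvFR",294,155,.03);f("baseFL",122,177,.0);f("baseFR",310,177,.0)
f("Rin0",240,20,.042);f("Rin1",248,98,.042);f("Lin",132,102,.03);f("Lin0",131,70,.03)
f("flR",270,150,.042);f("flRo",289,147,.042)
f("baseR0",286,20,.01);f("baseR1",310,165,.01);f("anvR0",278,30,.03)
# tester cover edges in tool-frame at z cover
for nm in("w4.npz","w5.npz"):
    b=dict(np.load(nm));g=cv2.cvtColor(b["pixels"],cv2.COLOR_BGR2HSV)
    m=cv2.inRange(g,(0,0,120),(180,25,255))
    for v in(100,200,230):
        r=np.nonzero(m[v,225:410])[0]+225;print(nm,v,r.min(),r.max(),b["cx"])
E
```

```text
anvFL [ 0.4858 -0.2512] press -0.04671015393386544 0.036425390285350114
anvFR [ 0.4544 -0.3227] press -0.0477029382658047 -0.041597890198796644
baseFL [ 0.4855 -0.2329] press -0.05415726015165136 0.053133557620516365
baseFR [ 0.4489 -0.3188] press -0.054320386489801885 -0.04017357781150895
Rin0 [ 0.5083 -0.3291] press 0.0043974326874078274 -0.026524376589918377
Rin1 [ 0.4802 -0.3176] press -0.02595076214858183 -0.026837271064413047
Lin [ 0.5028 -0.2657] press -0.02540221910004472 0.029722353122154033
Lin0 [ 0.5143 -0.2721] press -0.012366646251507782 0.02832015331979905
flR [ 0.4578 -0.3164] press -0.04701927123371433 -0.03447944551397805
flRo [ 0.4556 -0.3247] press -0.04580201579406352 -0.04305217108860582
baseR0 [ 0.5114 -0.3421] press 0.012318803537975695 -0.037264553473070235
baseR1 [ 0.4518 -0.3234] press -0.04985806563385429 -0.043282550698094266
anvR0 [ 0.5025 -0.3402] press 0.0034246725553485264 -0.038970146975655706
w4.npz 100 249 391 318.63640770996176
w4.npz 200 255 386 318.63640770996176
w4.npz 230 257 384 318.63640770996176
w5.npz 100 250 391 318.63640770996176
w5.npz 200 255 385 318.63640770996176
w5.npz 230 257 384 318.63640770996176
```

The nest axis agrees to about 1 mm and the tester sits centred and level. Going to the entry stage in line with the nest.

Emit:
move_arm(steps=[0,0,0,-0.01,0.04,0,-1,0,0,0,-0.012,0.085,0,-1,0,0,0,-0.012,0.13,0,-1,0,0,0,-0.008,0.176,-0.01,-1,0,0,0,-0.008,0.176,-0.055,-1,0,0,0,-0.008,0.176,-0.1,-1,0,0,0,-0.008,0.176,-0.145,-1,0,0,0,-0.008,0.176,-0.19,-1,0,0,0,-0.008,0.176,-0.235,-1,0,0,0,-0.008,0.176,-0.264,-1])

```text
clock: 11.45
position: [0.2882, -0.2056, 0.055]
ee_rot: [-0.001, 0.98, -0.2, -0.002]
contact_force: [-0.5, -0.3, -3.0]
width: 0.0471
gripper_force: 104.2
```

Emit:
move_arm(steps=[0,0,0,0,0,0,-1,0,0,0,0,0,0,-1,0,0,0,0,0,0,-1,0,0,0,0.01,-0.004,0,-1,0,0,0,0.02,-0.008,0,-1,0,0,0,0.03,-0.013,0,-1,0,0,0,0.041,-0.017,0,-1,0,0,0,0.041,-0.017,0,-1,0,0,0,0.041,-0.017,0,-1,0,0,0,0.041,-0.017,0,-1])

```text
clock: 12.45
position: [0.3303, -0.2245, 0.057]
ee_rot: [-0.0, 0.98, -0.2, -0.001]
contact_force: [-0.2, -0.0, -2.7]
width: 0.0474
gripper_force: 104.3
```

```bash
cat >> h.py <<'E'
X=np.array([.9205,-.3907]);Y=np.array([.3907,.9205]);O=np.array([.5146,-.303])
def st():
    s=manip.get_state();p=s["position"];f=s["contact_force"];q=s["ee_rot"]
    print(round(s["clock"],2),"press s,y,z",((p[:2]-O)@X).round(4),((p[:2]-O)@Y).round(4),p[2].round(4),"F",(f[:2]@X).round(1),(f[:2]@Y).round(1),f[2].round(1),"yaw",np.degrees(2*np.arctan2(q[2],q[1])).round(2),"pos",p.round(4),"w",s["width"])
E
python3 -c "from h import *;st()"
```

```text
12.45 press s,y,z -0.2003 0.0003 0.057 F -0.2 -0.1 -2.7 yaw -23.07 pos [ 0.3303 -0.2245  0.057 ] w 0.047412959404334765
```

Emit:
move_arm(steps=[0,0,0,0.01,-0.004,0,-1,0,0,0,0.02,-0.008,0,-1,0,0,0,0.03,-0.012,0,-1,0,0,0,0.041,-0.017,0,-1,0,0,0,0.051,-0.021,0,-1,0,0,0,0.061,-0.025,0,-1,0,0,0,0.072,-0.03,0,-1,0,0,0,0.082,-0.034,0,-1,0,0,0,0.092,-0.038,0,-1,0,0,0,0.101,-0.042,0,-1])

```text
clock: 13.45
position: [0.4329, -0.2675, 0.0573]
ee_rot: [0.0, 0.98, -0.2, 0.0]
contact_force: [-0.6, -0.3, -2.9]
width: 0.0474
gripper_force: 104.3
```

```bash
python3 -c "from h import *;st()"
```

```text
13.45 press s,y,z -0.0891 0.0008 0.0573 F -0.5 -0.5 -2.9 yaw -23.08 pos [ 0.4329 -0.2675  0.0573] w 0.047403846254464935
```

Clean entry with no side force. I'll lower slightly, then creep to the stop.

Emit:
move_arm(steps=[0,0,0,0,0,-0.001,-1,0,0,0,0,0,-0.002,-1,0,0,0,0,0,-0.003,-1,0,0,0,0,0,-0.004,-1,0,0,0,0.003,-0.001,-0.004,-1,0,0,0,0.006,-0.003,-0.004,-1,0,0,0,0.009,-0.004,-0.004,-1,0,0,0,0.012,-0.005,-0.004,-1,0,0,0,0.014,-0.006,-0.004,-1,0,0,0,0.015,-0.006,-0.004,-1])

```text
clock: 14.45
position: [0.4474, -0.2734, 0.0533]
ee_rot: [0.0, 0.98, -0.2, 0.0]
contact_force: [-0.4, -0.3, -2.3]
width: 0.0472
gripper_force: 104.4
```

```bash
python3 -c "from h import *;st()"
```

```text
14.45 press s,y,z -0.0735 0.001 0.0533 F -0.3 -0.5 -2.3 yaw -23.08 pos [ 0.4474 -0.2734  0.0533] w 0.047212428327130476
```

Emit:
move_arm(steps=[0,0,0,0,0,-0.001,-1,0,0,0,0.001,0,-0.001,-1,0,0,0,0.002,-0.001,-0.001,-1,0,0,0,0.003,-0.001,-0.001,-1,0,0,0,0.004,-0.002,-0.001,-1,0,0,0,0.005,-0.002,-0.001,-1,0,0,0,0.005,-0.002,-0.001,-1,0,0,0,0.005,-0.002,-0.001,-1,0,0,0,0.005,-0.002,-0.001,-1,0,0,0,0.005,-0.002,-0.001,-1])

```text
clock: 15.45
position: [0.4522, -0.2753, 0.0524]
ee_rot: [0.0, 0.98, -0.2, 0.0]
contact_force: [0.3, 0.4, -0.6]
width: 0.0472
gripper_force: 104.5
```

```bash
python3 -c "from h import *;st()"
```

```text
15.45 press s,y,z -0.0682 0.0012 0.0524 F 0.1 0.5 -0.6 yaw -23.08 pos [ 0.4522 -0.2753  0.0524] w 0.04723682781475877
```

Emit:
move_arm(steps=[0,0,0,0.001,0,0,-1,0,0,0,0.001,0,0,-1,0,0,0,0.002,-0.001,0,-1,0,0,0,0.002,-0.001,0,-1,0,0,0,0.003,-0.001,0,-1,0,0,0,0.003,-0.001,0,-1,0,0,0,0.004,-0.002,0,-1,0,0,0,0.004,-0.002,0,-1,0,0,0,0.004,-0.002,0,-1,0,0,0,0.004,-0.002,0,-1])

```text
clock: 16.45
position: [0.4556, -0.2767, 0.0522]
ee_rot: [-0.0, 0.98, -0.2, -0.0]
contact_force: [-1.5, 1.6, -0.2]
width: 0.0476
gripper_force: 104.7
```

```bash
python3 -c "from h import *;st()"
```

```text
16.45 press s,y,z -0.0645 0.0011 0.0522 F -2.0 0.8 -0.2 yaw -23.08 pos [ 0.4556 -0.2767  0.0522] w 0.04762864130929793
```

Emit:
move_arm(steps=[0,0,0,0.001,0,0,-1,0,0,0,0.001,0,0,-1,0,0,0,0.001,0,0,-1,0,0,0,0.002,-0.001,0,-1,0,0,0,0.002,-0.001,0,-1,0,0,0,0.002,-0.001,0,-1,0,0,0,0.002,-0.001,0,-1,0,0,0,0.002,-0.001,0,-1,0,0,0,0.002,-0.001,0,-1,0,0,0,0.002,-0.001,0,-1])

```text
clock: 17.45
position: [0.4557, -0.2767, 0.0522]
ee_rot: [-0.001, 0.98, -0.2, -0.003]
contact_force: [-6.5, 4.0, 5.5]
width: 0.0476
gripper_force: 105.1
```

```bash
python3 - <<'E'
from h import *
st()
a=grab("wrist");np.savez("w6.npz",**a);b=grab("top");np.savez("t6.npz",**b);c=grab("scene");np.savez("s6.npz",**c)
# front end of cover in wrist view
g=cv2.cvtColor(a["pixels"],cv2.COLOR_BGR2HSV);m=cv2.inRange(g,(0,0,120),(180,25,255))
print([int(np.nonzero(m[:,x])[0].max()) for x in(300,310,320,330,340)],np.nonzero(m[300,200:440])[0][[0,-1]]+200)
E
```

```text
17.45 press s,y,z -0.0645 0.0012 0.0522 F -7.5 1.1 5.5 yaw -23.07 pos [ 0.4557 -0.2767  0.0522] w 0.04755454572752968
[338, 339, 339, 339, 339] [262 380]
```

Position has stalled and the reaction is rising, so the tester is on the back stop. Release, back straight out, then go up to a viewing pose for the ball.

Emit:
move_arm(steps=[0,0,0,0,0,0,-0.5,0,0,0,0,0,0,0.5,0,0,0,0,0,0,1,0,0,0,0,0,0,1,0,0,0,0,0,0,1,0,0,0,-0.01,0.004,0,1,0,0,0,-0.03,0.012,0,1,0,0,0,-0.05,0.021,0,1,0,0,0,-0.072,0.03,0,1,0,0,0,-0.092,0.039,0,1])

```text
clock: 18.6
position: [0.3643, -0.2382, 0.0523]
ee_rot: [-0.0, 0.98, -0.2, -0.0]
contact_force: [-0.2, 0.3, 0.6]
width: 0.0854
gripper_force: 0.0
```

Emit:
move_arm(steps=[0,0,0,0,0,0.02,1,0,0,0,0,0,0.06,1,0,0,0,0,0,0.105,1,0,0,0,0,0,0.15,1,0,0,0,0,0,0.195,1,0,0,0,0,0,0.24,1,0,0,0,0,0,0.285,1,0,0,0,0.012,0.035,0.308,1,0,0,0,0.028,0.072,0.308,1,0,0,0,0.044,0.106,0.308,1])

```text
clock: 19.6
position: [0.4098, -0.1319, 0.3613]
ee_rot: [0.0, 0.98, -0.201, 0.001]
contact_force: [1.0, -0.2, -0.9]
width: 0.0852
gripper_force: 0.0
```

```bash
python3 - <<'E'
from h import *
st()
a=grab("wrist");np.savez("w7.npz",**a);b=grab("top");np.savez("t7.npz",**b);c=grab("scene");np.savez("s7.npz",**c)
u=proj(a,[.4877,-.1652,.313]).round(0);print("pred",u)
g=cv2.cvtColor(a["pixels"],cv2.COLOR_BGR2GRAY);m=(g<50).astype(np.uint8)
n,l,s,cc=cv2.connectedComponentsWithStats(m)
for i in range(1,n):
    if s[i,4]>200: print(s[i],cc[i])
d=np.load("v1.npz")
v=a["pixels"][:300,60:460];sc=c["pixels"][110:225,300:420]
o=np.hstack([cv2.resize(v,(540,405)),cv2.resize(sc,(260,249))[:249] if 0 else np.vstack([cv2.resize(sc,(260,249)),np.zeros((156,260,3),np.uint8)])]);cv2.imwrite("pics/w7.png",o)
E
```

```text
19.6 press s,y,z -0.1633 0.1165 0.3613 F 1.0 0.2 -0.9 yaw -23.17 pos [ 0.4098 -0.1319  0.3613] w 0.08523782050582789
pred [317.  81.]
[410   0  28  18 316] [420.10759494   6.76898734]
[ 612    0   28  145 2309] [629.42485925  56.49415331]
[   0   25   46   94 1262] [18.84389857 66.29160063]
[ 279   39   75   79 4565] [315.93318729  78.45739321]
[    0   261   640   139 41536] [329.24687018 358.3534765 ]
```

View pics/w7.png

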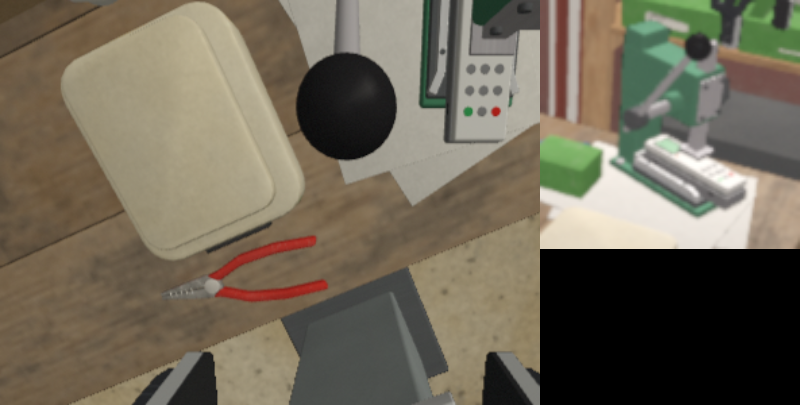

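The tester sits in the nest under the foot, front end at (479,140). The ball is at (347,106) in the crop, within about 1 mm of prediction. Checking the tester's depth, and moving over and down onto the ball.

```bash
python3 - <<'E'
from h import *
a=dict(np.load("w7.npz"))
g=cv2.cvtColor(a["pixels"],cv2.COLOR_BGR2HSV)
r=lambda p:(((p[:2]-O)@X).round(4),((p[:2]-O)@Y).round(4))
for v in(60,80,95,100,102,104,106,108): print(v,g[v,415].tolist(),r(onz(a,415,v,.07)))
print("anvil/base front",r(onz(a,60+432/1.35,106/1.35,0.0)))
for v in(90,):print([ (x,g[v,x].tolist()) for x in range(384,398)],[(x,g[v,x].tolist()) for x in range(432,444)])
E
```

```text
60 [22, 16, 176] (np.float64(-0.0387), np.float64(0.0048))
80 [30, 10, 103] (np.float64(-0.0604), np.float64(0.0032))
95 [25, 16, 174] (np.float64(-0.077), np.float64(0.0019))
100 [25, 18, 174] (np.float64(-0.0827), np.float64(0.0015))
102 [25, 17, 164] (np.float64(-0.0849), np.float64(0.0013))
104 [26, 20, 100] (np.float64(-0.0872), np.float64(0.0011))
106 [22, 25, 153] (np.float64(-0.0895), np.float64(0.0009))
108 [23, 26, 169] (np.float64(-0.0918), np.float64(0.0008))
anvil/base front (np.float64(-0.0531), np.float64(0.0322))
[(384, [23, 24, 170]), (385, [24, 24, 170]), (386, [24, 23, 170]), (387, [24, 24, 169]), (388, [23, 24, 169]), (389, [26, 21, 95]), (390, [30, 14, 55]), (391, [30, 10, 53]), (392, [30, 9, 57]), (393, [20, 10, 75]), (394, [30, 11, 94]), (395, [26, 19, 92]), (396, [23, 20, 101]), (397, [24, 21, 123])] [(432, [23, 17, 175]), (433, [27, 16, 174]), (434, [25, 17, 179]), (435, [24, 20, 179]), (436, [23, 23, 178]), (437, [23, 23, 177]), (438, [24, 23, 177]), (439, [23, 24, 177]), (440, [24, 23, 177]), (441, [23, 24, 178]), (442, [23, 23, 178]), (443, [21, 24, 178])]
```

Emit:
move_arm(steps=[0,0,0,0.026,-0.011,0,1,0,0,0,0.053,-0.023,0,1,0,0,0,0.079,-0.034,0,1,0,0,0,0.079,-0.034,-0.015,1,0,0,0,0.079,-0.034,-0.03,1,0,0,0,0.079,-0.034,-0.043,1,0,0,0,0.079,-0.034,-0.05,1,0,0,0,0.079,-0.034,-0.05,1,0,0,0,0.079,-0.034,-0.05,1,0,0,0,0.079,-0.034,-0.05,1], squeeze=50)

```text
clock: 20.75
position: [0.4892, -0.1676, 0.3111]
ee_rot: [0.0, 0.98, -0.2, 0.001]
contact_force: [-0.8, -0.0, 0.4]
width: 0.0852
gripper_force: 0.0
```

```bash
python3 -c "from h import *;st()"
```

```text
20.75 press s,y,z -0.0763 0.1147 0.3111 F -0.7 -0.3 0.4 yaw -23.1 pos [ 0.4892 -0.1676  0.3111] w 0.08518186871212648
```

The cover's front end at s ≈ -0.086 matches a seated tester. Pinching the ball.

Emit:
move_arm(steps=[0,0,0,0,0.001,0,0.2,0,0,0,0,0.001,0,-0.2,0,0,0,0,0.001,0,-0.5,0,0,0,0,0.001,0,-1,0,0,0,0,0.001,0,-1,0,0,0,0,0.001,0,-1,0,0,0,0,0.001,0,-1,0,0,0,0,0.001,0,-1,0,0,0,0,0.001,0,-1,0,0,0,0,0.001,0,-1])

```text
clock: 21.75
position: [0.4895, -0.1649, 0.311]
ee_rot: [-0.001, 0.98, -0.2, 0.001]
contact_force: [0.5, 4.8, 4.8]
width: 0.0335
gripper_force: 49.4
```

```bash
python3 - <<'E'
from h import *
st()
H=X
for q in np.arange(0,.951,.1).tolist()+[.9,.93]:
    t=np.radians(55)
    dr=-.175*(np.cos(t-q)-np.cos(t));dz=.175*(np.sin(t-q)-np.sin(t));print(round(q,2),(dr*X).round(4),round(dz,4))
E
```

```text
21.75 press s,y,z -0.0771 0.1174 0.311 F -1.4 4.7 4.8 yaw -23.06 pos [ 0.4895 -0.1649  0.311 ] w 0.03345506580870618
0.0 [-0.  0.] 0.0
0.1 [-0.0127  0.0054] -0.0107
0.2 [-0.0244  0.0103] -0.0228
0.3 [-0.0349  0.0148] -0.0361
0.4 [-0.0441  0.0187] -0.0504
0.5 [-0.052   0.0221] -0.0657
0.6 [-0.0584  0.0248] -0.0817
0.7 [-0.0633  0.0269] -0.0984
0.8 [-0.0666  0.0283] -0.1155
0.9 [-0.0684  0.029 ] -0.1329
0.9 [-0.0684  0.029 ] -0.1329
0.93 [-0.0686  0.0291] -0.1381
```

Emit:
move_arm(steps=[0,0,0,-0.0065,0.003,-0.005,-1,0,0,0,-0.012,0.0065,-0.0105,-1,0,0,0,-0.018,0.009,-0.0165,-1,0,0,0,-0.0235,0.0115,-0.023,-1,0,0,0,-0.029,0.0135,-0.0295,-1,0,0,0,-0.034,0.016,-0.036,-1,0,0,0,-0.039,0.018,-0.043,-1,0,0,0,-0.043,0.0195,-0.0505,-1,0,0,0,-0.0475,0.0215,-0.058,-1,0,0,0,-0.051,0.023,-0.0655,-1])

```text
clock: 22.75
position: [0.4392, -0.1432, 0.2463]
ee_rot: [0.0, 0.98, -0.2, 0.002]
contact_force: [1.0, 3.5, 8.9]
width: 0.0335
gripper_force: 52.4
```

```bash
python3 -c "from h import *;st();print(manip.get_state()['gripper_force'])"
```

```text
22.75 press s,y,z -0.1318 0.1176 0.2463 F -0.5 3.6 8.9 yaw -23.09 pos [ 0.4392 -0.1432  0.2463] w 0.03353065373061816
52.37297236919403
```

Emit:
move_arm(steps=[0,0,0,-0.0033,0.0015,-0.008,-1,0,0,0,-0.0064,0.003,-0.016,-1,0,0,0,-0.009,0.004,-0.0245,-1,0,0,0,-0.0113,0.005,-0.0325,-1,0,0,0,-0.013,0.0055,-0.041,-1,0,0,0,-0.0146,0.006,-0.05,-1,0,0,0,-0.0155,0.0065,-0.0585,-1,0,0,0,-0.0164,0.007,-0.067,-1,0,0,0,-0.0164,0.007,-0.069,-1,0,0,0,-0.0164,0.007,-0.0705,-1])

```text
clock: 23.75
position: [0.4238, -0.1366, 0.1765]
ee_rot: [0.0, 0.98, -0.2, 0.003]
contact_force: [0.6, 4.9, 15.7]
width: 0.0337
gripper_force: 56.7
```

```bash
python3 -c "from h import *;st();print(manip.get_state()['gripper_force'])"
```

```text
23.75 press s,y,z -0.1486 0.1177 0.1765 F -1.4 4.8 15.7 yaw -23.09 pos [ 0.4238 -0.1366  0.1765] w 0.033710387793549144
56.69045448303223
```

Emit:
move_arm(steps=[0,0,0,0,0,-0.001,-1,0,0,0,0,0,-0.002,-1,0,0,0,0,0,-0.003,-1,0,0,0,0,0,-0.004,-1,0,0,0,0,0,-0.005,-1,0,0,0,0,0,-0.005,-1,0,0,0,0,0,-0.005,-1,0,0,0,0,0,-0.005,-1,0,0,0,0,0,-0.005,-1,0,0,0,0,0,-0.005,-1])

```text
clock: 24.75
position: [0.4236, -0.1365, 0.1717]
ee_rot: [0.0, 0.98, -0.2, 0.003]
contact_force: [0.9, 4.9, 14.3]
width: 0.0337
gripper_force: 57.1
```

```bash
python3 -c "from h import *;st();print(manip.get_state()['gripper_force'])"
```

```text
24.75 press s,y,z -0.1488 0.1177 0.1717 F -1.1 4.8 14.3 yaw -23.11 pos [ 0.4236 -0.1365  0.1717] w 0.03372791011348289
57.05166041851044
```

Emit:
move_arm(steps=[0,0,0,0,0,-0.001,-1,0,0,0,0,0,-0.002,-1,0,0,0,0,0,-0.003,-1,0,0,0,0,0,-0.004,-1,0,0,0,0,0,-0.005,-1,0,0,0,0,0,-0.006,-1,0,0,0,0,0,-0.006,-1,0,0,0,0,0,-0.006,-1,0,0,0,0,0,-0.006,-1,0,0,0,0,0,-0.006,-1])

```text
clock: 25.75
position: [0.425, -0.137, 0.1678]
ee_rot: [0.001, 0.98, -0.2, 0.005]
contact_force: [-0.6, 5.0, 26.8]
width: 0.0336
gripper_force: 59.0
```

```bash
python3 -c "from h import *;st();print(manip.get_state()['gripper_force'])"
```

```text
25.75 press s,y,z -0.1474 0.1178 0.1678 F -2.4 4.3 26.8 yaw -23.05 pos [ 0.425  -0.137   0.1678] w 0.03357919230043649
58.97072374820709
```

Emit:
move_arm(steps=[0,0,0,0,0,-0.001,-1,0,0,0,0,0,-0.0015,-1,0,0,0,0,0,-0.0015,-1,0,0,0,0,0,-0.0015,-1,0,0,0,0,0,-0.0015,-1,0,0,0,0,0,-0.0015,-1,0,0,0,0,0,-0.0015,-1,0,0,0,0,0,-0.0015,-1,0,0,0,0,0,-0.0015,-1,0,0,0,0,0,-0.0015,-1])

```text
clock: 26.75
position: [0.425, -0.137, 0.1674]
ee_rot: [0.001, 0.98, -0.2, 0.005]
contact_force: [-3.9, 5.2, 34.3]
width: 0.0339
gripper_force: 59.3
```

```bash
python3 - <<'E'
from h import *
st()
a=grab("wrist");np.savez("w8.npz",**a);c=grab("scene");np.savez("s8.npz",**c)
s7=dict(np.load("s7.npz"))["pixels"];s8=c["pixels"]
# lever rod / cover in scene: project expected foot & cover
g=cv2.cvtColor(a["pixels"],cv2.COLOR_BGR2GRAY)
p=manip.get_state()["position"];print("ball px pred",proj(a,[p[0],p[1],p[2]+.002]),"r",a["fx"]*.018/(a["R"]@np.array([p[0],p[1],p[2]+.002])+a["t"])[2])
for u in(316,320,324): print(u,[int(x) for x in g[240:400:4,u]])
E
```

```text
26.75 press s,y,z -0.1474 0.1178 0.1674 F -5.6 3.3 34.3 yaw -23.04 pos [ 0.425  -0.137   0.1674] w 0.033886216625625354
ball px pred [317.09245102 289.11005053] r 43.42632764733134
316 [121, 121, 121, 121, 121, 121, 121, 121, 120, 122, 122, 53, 24, 23, 26, 24, 26, 26, 27, 27, 29, 28, 31, 29, 28, 25, 24, 23, 24, 21, 20, 20, 34, 27, 32, 32, 32, 33, 33, 33]
320 [133, 133, 133, 133, 133, 134, 133, 134, 134, 134, 134, 57, 21, 26, 25, 26, 30, 28, 29, 28, 29, 30, 34, 31, 29, 27, 25, 23, 25, 22, 22, 21, 36, 27, 33, 34, 35, 33, 33, 31]
324 [141, 141, 141, 141, 141, 142, 142, 141, 142, 142, 143, 44, 24, 26, 25, 25, 31, 37, 35, 36, 32, 30, 30, 29, 30, 29, 26, 22, 21, 19, 21, 22, 34, 28, 33, 32, 34, 32, 33, 32]
```

Hard stop reached: 34 N and no more motion, ball height matching q≈0.9. The ball has crept about 1 cm up the pads, so I'll grip harder and ease the lever up slowly.

Emit:
move_arm(steps=[0,0,0,0,0,0,-1,0,0,0,0,0,0,-1,0,0,0,0,0,0.002,-1,0,0,0,0,0,0.004,-1,0,0,0,0,0,0.006,-1,0,0,0,0,0,0.0085,-1,0,0,0,0.0005,0,0.0105,-1,0,0,0,0.001,-0.0005,0.013,-1,0,0,0,0.0015,-0.0005,0.017,-1,0,0,0,0.002,-0.0005,0.0215,-1], squeeze=110)

```text
clock: 27.85
position: [0.4265, -0.1376, 0.1849]
ee_rot: [0.001, 0.98, -0.2, 0.004]
contact_force: [4.1, 0.6, 5.2]
width: 0.0329
gripper_force: 108.3
```

```bash
python3 -c "from h import *;st();print(manip.get_state()['gripper_force'])"
```

```text
27.85 press s,y,z -0.1457 0.1178 0.1849 F 3.5 2.1 5.2 yaw -23.04 pos [ 0.4265 -0.1376  0.1849] w 0.03290663038245195
108.26712369918823
```

Emit:
move_arm(steps=[0,0,0,0.001,-0.0005,0.006,-1,0,0,0,0.002,-0.001,0.012,-1,0,0,0,0.0035,-0.0015,0.018,-1,0,0,0,0.005,-0.002,0.024,-1,0,0,0,0.007,-0.003,0.03,-1,0,0,0,0.009,-0.004,0.0355,-1,0,0,0,0.011,-0.0045,0.041,-1,0,0,0,0.013,-0.0055,0.0465,-1,0,0,0,0.016,-0.0065,0.052,-1,0,0,0,0.0185,-0.008,0.0575,-1])

```text
clock: 28.85
position: [0.4344, -0.1412, 0.2402]
ee_rot: [-0.001, 0.98, -0.197, -0.009]
contact_force: [-20.2, 9.6, 7.1]
width: 0.0324
gripper_force: 109.6
```

```bash
python3 - <<'E'
from h import *
st();print(manip.get_state()['gripper_force'])
a=grab("wrist");g=cv2.cvtColor(a["pixels"],cv2.COLOR_BGR2GRAY)
print([int(x) for x in g[200:400:4,320]])
E
```

```text
28.85 press s,y,z -0.1371 0.1176 0.2402 F -22.3 0.9 7.1 yaw -22.75 pos [ 0.4344 -0.1412  0.2402] w 0.03240879655625762
109.62374210357666
[150, 151, 150, 151, 151, 151, 151, 151, 151, 151, 152, 151, 152, 22, 23, 24, 25, 24, 25, 25, 27, 32, 31, 33, 32, 31, 30, 29, 29, 27, 26, 22, 25, 22, 23, 21, 17, 76, 77, 76, 77, 77, 33, 30, 34, 33, 34, 34, 34, 34]
```

Force now points outward along the rod: my path ran ahead of the ball, which is centred in the pads again at q≈0.53. I'll relieve it, then follow the arc from there.

Emit:
move_arm(steps=[0,0,0,-0.0045,0.002,-0.0005,-1,0,0,0,-0.009,0.004,-0.0015,-1,0,0,0,-0.009,0.004,-0.0015,-1,0,0,0,-0.009,0.004,-0.0015,-1,0,0,0,-0.006,0.0025,0.005,-1,0,0,0,-0.003,0.0015,0.011,-1,0,0,0,0,0,0.017,-1,0,0,0,0.0035,-0.0015,0.023,-1,0,0,0,0.0075,-0.003,0.0285,-1,0,0,0,0.011,-0.0045,0.0345,-1])

```text
clock: 29.9
position: [0.4524, -0.1488, 0.2756]
ee_rot: [-0.0, 0.98, -0.199, -0.001]
contact_force: [1.3, -0.5, 2.5]
width: 0.0322
gripper_force: 114.7
```

```bash
cat >> h.py <<'E'
def ballpx():
    a=grab("wrist");g=cv2.cvtColor(a["pixels"],cv2.COLOR_BGR2GRAY);p=manip.get_state()["position"]
    v=np.nonzero(g[200:,320]<45)[0]+200;k=np.nonzero(np.diff(v)>1)[0];print("ball rows",v[0],v[k[0]] if len(k) else v[-1],"pred",proj(a,[p[0],p[1],p[2]+.002]).round(0),"hinge r,ang",
     np.hypot(((p[:2]-O)@X)-.0233,p[2]+.002-.1696).round(4),np.arctan2(p[2]+.002-.1696,.0233-((p[:2]-O)@X)).round(3))
E
python3 -c "from h import *;st();print(manip.get_state()['gripper_force']);ballpx()"
```

```text
29.9 press s,y,z -0.1175 0.1177 0.2756 F 1.4 0.0 2.5 yaw -23.0 pos [ 0.4524 -0.1488  0.2756] w 0.0321931323155982
114.69590663909912
ball rows 239 334 pred [317. 288.] hinge r,ang 0.1773 0.662
```

Centred, with low force. Easing up the rest of the arc to the top.

Emit:
move_arm(steps=[0,0,0,0.003,-0.0015,0.004,-1,0,0,0,0.006,-0.0025,0.008,-1,0,0,0,0.0095,-0.004,0.012,-1,0,0,0,0.013,-0.0055,0.016,-1,0,0,0,0.016,-0.007,0.0195,-1,0,0,0,0.02,-0.0085,0.023,-1,0,0,0,0.0235,-0.01,0.0265,-1,0,0,0,0.027,-0.0115,0.0295,-1,0,0,0,0.031,-0.013,0.033,-1,0,0,0,0.035,-0.015,0.036,-1])

```text
clock: 30.95
position: [0.4803, -0.161, 0.3088]
ee_rot: [-0.001, 0.98, -0.199, -0.011]
contact_force: [-17.1, 11.7, -7.0]
width: 0.0318
gripper_force: 124.6
```

```bash
python3 -c "from h import *;st();print(manip.get_state()['gripper_force']);ballpx()"
```

```text
30.95 press s,y,z -0.087 0.1173 0.3088 F -20.3 4.1 -7.0 yaw -23.01 pos [ 0.4803 -0.161   0.3088] w 0.03175663899573667
124.64761018753052
ball rows 231 323 pred [317. 289.] hinge r,ang 0.1792 0.906
```

The hand pushes against resistance along the lever's travel: the lever is at its top stop (q≈0.03 or less). I'll relax, soften the grip, open, and lift off.

Emit:
move_arm(steps=[0,0,0,-0.003,0.001,0.001,-1,0,0,0,-0.006,0.0025,0.001,-1,0,0,0,-0.006,0.0025,0.001,-1,0,0,0,-0.006,0.0025,0.001,-1,0,0,0,-0.006,0.0025,0.001,-1,0,0,0,-0.006,0.0025,0.001,-1,0,0,0,-0.006,0.0025,0.001,-1,0,0,0,-0.006,0.0025,0.001,-1,0,0,0,-0.006,0.0025,0.001,-1,0,0,0,-0.006,0.0025,0.001,-1], squeeze=25)

```text
clock: 32.0
position: [0.4801, -0.1609, 0.3089]
ee_rot: [-0.001, 0.98, -0.2, -0.004]
contact_force: [1.0, 3.3, -27.6]
width: 0.0317
gripper_force: 122.8
```

```bash
python3 -c "from h import *;st();print(manip.get_state()['gripper_force']);ballpx()"
```

```text
32.0 press s,y,z -0.0872 0.1173 0.3089 F -0.4 3.4 -27.6 yaw -23.07 pos [ 0.4801 -0.1609  0.3089] w 0.03168147128149713
122.84887790679932
ball rows 230 322 pred [317. 289.] hinge r,ang 0.1794 0.907
```

Emit:
move_arm(steps=[0,0,0,0,0,-0.002,-1,0,0,0,0,0,-0.0035,-1,0,0,0,0,0,-0.0035,-1,0,0,0,0,0,-0.0035,-0.6,0,0,0,0,0,-0.0035,-0.3,0,0,0,0,0,-0.0035,0,0,0,0,0,0,-0.0035,0.5,0,0,0,0,0,-0.0035,1,0,0,0,0,0,-0.0035,1,0,0,0,0,0,-0.0035,1])

```text
clock: 33.05
position: [0.4826, -0.1621, 0.3098]
ee_rot: [0.0, 0.98, -0.2, 0.001]
contact_force: [0.2, 0.9, 0.1]
width: 0.0857
gripper_force: 0.0
```

```bash
python3 -c "from h import *;st();print(manip.get_state()['gripper_force']);ballpx()"
```

```text
33.05 press s,y,z -0.0845 0.1172 0.3098 F -0.2 0.9 0.1 yaw -23.11 pos [ 0.4826 -0.1621  0.3098] w 0.08569070751741263
0.0
ball rows 236 327 pred [317. 289.] hinge r,ang 0.1783 0.92
```

Emit:
move_arm(steps=[0,0,0,0,0,0.03,1,0,0,0,0,0,0.06,1,0,0,0,-0.02,0.008,0.07,1,0,0,0,-0.045,0.018,0.07,1,0,0,0,-0.073,0.03,0.06,1,0,0,0,-0.073,0.03,0.0515,1,0,0,0,-0.073,0.03,0.0515,1,0,0,0,-0.073,0.03,0.0515,1,0,0,0,-0.073,0.03,0.0515,1,0,0,0,-0.073,0.03,0.0515,1])

```text
clock: 34.1
position: [0.4099, -0.1321, 0.3604]
ee_rot: [0.0, 0.98, -0.2, 0.0]
contact_force: [0.0, 0.0, 0.5]
width: 0.0852
gripper_force: 0.0
```

```bash
python3 - <<'E'
from h import *
st()
a=grab("wrist");c=grab("scene");np.savez("w9.npz",**a);np.savez("s9.npz",**c)
g=cv2.cvtColor(a["pixels"],cv2.COLOR_BGR2GRAY);n,l,s,cc=cv2.connectedComponentsWithStats((g<50).astype(np.uint8))
i=l[80,316];print("ball",s[i],cc[i],"pred",proj(a,[.4877,-.1652,.313]))
s7=dict(np.load("s7.npz"))
# scene: white cover of tester in nest: mask near nest
for nm,q in(("before",s7),("after",c)):
    h=cv2.cvtColor(q["pixels"],cv2.COLOR_BGR2HSV)
    k=cv2.cvtColor(q["pixels"],cv2.COLOR_BGR2GRAY)
    for P in((-.075,0),(-.06,0)):
        u=proj(q,[*(O+P[0]*X+P[1]*Y),.07]);x=int(round(u[0]));y=int(u[1]);print(nm,u.round(1),k[y-14:y+24,x].tolist())
    d=cv2.inRange(k[:,:],0,45);n,l,s,cc=cv2.connectedComponentsWithStats(d[115:150,355:395]);print([ (r.tolist(),m.round(1)) for r,m in zip(s[1:],cc[1:]) if r[4]>40])
E
```

```text
34.1 press s,y,z -0.1632 0.1165 0.3604 F 0.0 0.0 0.5 yaw -23.08 pos [ 0.4099 -0.1321  0.3604] w 0.08516616877837176
ball [ 279   39   75   80 4624] [316.07525952  78.49524221] pred [317.34047275  81.04256678]
before [388.6 192. ] [77, 76, 76, 76, 75, 75, 75, 79, 110, 149, 170, 185, 216, 236, 247, 254, 255, 254, 237, 193, 165, 145, 140, 136, 111, 105, 114, 159, 210, 233, 236, 235, 234, 233, 229, 226, 226, 228]
before [385.1 190. ] [76, 75, 76, 75, 75, 75, 75, 82, 119, 159, 191, 224, 237, 244, 245, 227, 235, 254, 255, 254, 230, 183, 167, 145, 129, 136, 114, 107, 107, 111, 154, 209, 234, 235, 234, 234, 234, 233]
[([13, 12, 10, 10, 87], array([17.4, 16.6]))]
after [388.6 192. ] [76, 76, 76, 76, 75, 75, 75, 79, 109, 151, 170, 172, 181, 218, 243, 249, 254, 255, 255, 248, 213, 177, 162, 137, 110, 106, 115, 159, 210, 233, 236, 235, 235, 233, 229, 226, 226, 229]
after [385.1 190. ] [77, 75, 75, 75, 75, 75, 76, 82, 119, 156, 170, 180, 213, 238, 247, 246, 228, 225, 243, 254, 255, 247, 211, 175, 169, 151, 116, 107, 106, 112, 153, 209, 234, 235, 234, 235, 234, 233]
[([13, 12, 10, 10, 85], array([17.4, 16.6]))]
```

The ball is back at its rest position. The cover edge dropped about 1.5 px (about 6 mm) while the tub edge is unchanged, so the cover is closed and the tester hasn't shifted. Handing in.

```bash
python3 -c "from rig import manip;print(manip.sign_off())"
```

```text
the job is handed in; nothing more can be done
None
```

The tester is in the press nest against the back stop with its cover pressed closed, the lever was eased back to rest under the hand, and the job is handed in at about 34 s.

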